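# Clear the burnt-down candles and put the lantern on charge

### The job

Clear the dining table after the evening: drop every burnt-down candle stub into the wire basket, and leave the tall fresh candle, the goblets and the pepper mill standing where they are. Set the cordless lantern upright on its charging base, its foot fully down over the two pegs, and let go of it; only then pull the base's sprung knob out to its stop and let it spring back, which starts the charging.

Things in the scene. Friction and masses are not known exactly. Their poses are not given: they have to be found in the camera images.
- stub1: burnt-down pillar candle (may be absent), an upright wax cylinder 50 mm in diameter and 56 mm high with a black wick end; origin at the centre of its underside, z along its axis
- stub2: burnt-down pillar candle (may be absent), an upright wax cylinder 50 mm in diameter and 60 mm high with a black wick end; origin at the centre of its underside, z along its axis
- stub3: burnt-down pillar candle (may be absent), an upright wax cylinder 50 mm in diameter and 64 mm high with a black wick end; origin at the centre of its underside, z along its axis
- stub4: burnt-down pillar candle (may be absent), an upright wax cylinder 50 mm in diameter and 68 mm high with a black wick end; origin at the centre of its underside, z along its axis
- stub5: burnt-down pillar candle (may be absent), an upright wax cylinder 50 mm in diameter and 60 mm high with a black wick end; origin at the centre of its underside, z along its axis
- stub1_mid (a point): centre of stub1, half way up its axis
- stub2_mid (a point): centre of stub2, half way up its axis
- stub3_mid (a point): centre of stub3, half way up its axis
- stub4_mid (a point): centre of stub4, half way up its axis
- stub5_mid (a point): centre of stub5, half way up its axis
- fresh_candle: unburnt pillar candle, same wax and diameter (50 mm) but 120 mm high, with a pale wick; it stays on the table; origin at the centre of its underside
- basket: open wire basket with a wooden floor and dark wire sides, loose, outside 250 mm (its x) by 190 mm (its y) by 85 mm high, walls and floor 6 mm thick; origin at the centre of its underside
- lantern: cordless lantern, 0.45 kg: foot plate 66 (x) by 112 (y) by 10 mm with two 14 mm through holes at y = -42 and +42 mm; clear body 56 mm in diameter; cap 62 mm in diameter, top at z = 125 mm; dark handle bar 16 mm thick (x), 66 mm long (y), z = 146 to 166 mm, on posts at y = -28 and +28 mm. Fits its base either way round. Origin: centre of the foot's underside
- bay (a point): seat of the charging base, a fixed black block 120 mm (x) by 170 mm (y), 24 mm high: the centre of its top face. Two steel pegs, 10 mm in diameter, 14 mm high with tapered tips, stand at y = -42 and +42 mm. Its -x side carries the pull knob. A seated lantern has its origin here and its y axis along this y axis, either way
- knob (a joint): how far the sprung pull knob of the charging base is drawn out, along the base's -x: 0 pushed in by its spring, 0.035 m at its stop; pulling takes 2 to 6 N and it springs back when let go
- knob_top (a point): centre of the top of the pull knob, an upright dark wooden tab 14 mm thick (in the base's x, the pull direction), 34 mm wide (y), from 10 to 62 mm above the table, standing 100 mm from the centre of the base on its -x side; axes as the base's
- goblet1: green glass goblet, 66 mm in diameter, 120 mm high; stays
- goblet2: green glass goblet, as goblet1; stays
- pepper_mill: dark wooden pepper mill, 56 mm in diameter, 155 mm high; stays

How it is judged:
On the way, in this order (a step that is already met when the one before it is completed fails the run):
1. the lantern sits fully down on the pegs of its charging base and has been let go (horizontal distance between lantern and bay below 0.005 m and z of lantern in the frame of bay between -0.004 and 0.004 m and angle between lantern's own z axis and vertical below 0.06 rad and angle between the y axis of lantern and the y axis of bay, either way round below 0.12 rad and contact force between the fingers and lantern below 0.3 N and value of joint knob below 0.02 m), for 0.3 s.
2. with the lantern seated, the sprung knob is pulled out to its stop (horizontal distance between lantern and bay below 0.005 m and z of lantern in the frame of bay between -0.004 and 0.004 m and angle between lantern's own z axis and vertical below 0.06 rad and angle between the y axis of lantern and the y axis of bay, either way round below 0.12 rad and value of joint knob above 0.03 m), for 0.2 s.
At the end, for the whole second after the job is handed in: Every stub present lies still inside the upright wire basket, its middle below the rim; the lantern is seated over its pegs (5 mm sideways, 4 mm in height, upright within 0.06 rad, yaw within 0.12 rad); the knob is back within 6 mm of home; the other things stand upright (horizontal distance between lantern and bay below 0.005 m and z of lantern in the frame of bay between -0.004 and 0.004 m and angle between lantern's own z axis and vertical below 0.06 rad and angle between the y axis of lantern and the y axis of bay, either way round below 0.12 rad and value of joint knob below 0.006 m and linear speed of lantern below 0.02 m/s and angle between basket's own z axis and vertical below 0.1 rad and x of stub1_mid in the frame of basket between -0.12 and 0.12 m and y of stub1_mid in the frame of basket between -0.09 and 0.09 m and z of stub1_mid in the frame of basket between 0 and 0.085 m and linear speed of each of stub1, stub2, stub3, stub4, stub5 below 0.03 m/s and x of stub2_mid in the frame of basket between -0.12 and 0.12 m and y of stub2_mid in the frame of basket between -0.09 and 0.09 m and z of stub2_mid in the frame of basket between 0 and 0.085 m and x of stub3_mid in the frame of basket between -0.12 and 0.12 m and y of stub3_mid in the frame of basket between -0.09 and 0.09 m and z of stub3_mid in the frame of basket between 0 and 0.085 m and x of stub4_mid in the frame of basket between -0.12 and 0.12 m and y of stub4_mid in the frame of basket between -0.09 and 0.09 m and z of stub4_mid in the frame of basket between 0 and 0.085 m and x of stub5_mid in the frame of basket between -0.12 and 0.12 m and y of stub5_mid in the frame of basket between -0.09 and 0.09 m and z of stub5_mid in the frame of basket between 0 and 0.085 m and angle between each of fresh_candle, goblet1, goblet2, pepper_mill's own z axis and vertical below 0.2 rad); the robot touches nothing.
It fails at once if the fresh candle is knocked over or shifted by more than 40 mm (angle between fresh_candle's own z axis and vertical above 0.5 rad or distance of fresh_candle from where it was at the start of the episode above 0.04 m).
It fails at once if a goblet is knocked over or shifted by more than 40 mm (angle between any of goblet1, goblet2's own z axis and vertical above 0.5 rad or distance of any of goblet1, goblet2 from where it was at the start of the episode above 0.04 m).
It fails at once if the pepper mill is knocked over or shifted by more than 40 mm (angle between pepper_mill's own z axis and vertical above 0.5 rad or distance of pepper_mill from where it was at the start of the episode above 0.04 m).
It fails at once if the lantern is tipped over (angle between lantern's own z axis and vertical above 0.8 rad).
Of stub1, stub2, stub3, stub4, stub5 only 3 to 5 are there at a start; the rules pass over those that are not, and their reading is None.
At some moment in a run one of stub1, stub2, stub3, stub4, stub5 may be knocked a few centimetres aside while the robot is not near it.
It also fails if it takes over 210 s, if anything falls off the work surface, if the arm or the gripper's body presses on something with over 40 N, if the wrist force passes 120 N, or if a joint passes its speed limit or range.

### The arm

A 7-joint arm with a two-finger parallel gripper is mounted at the origin on the work surface. World frame = base frame: x ahead of the robot, y to its left, z up, the work surface at z = 0. Lengths are in m, angles in rad, forces in N, time in s.
With the tool pointing down it reaches from about 0.4 to 0.875 m from the base axis. Payload 19.3 kg.
Tool frame: the origin (TCP) lies between the finger pads; the fingertips stand 17 mm ahead of it and the grasp point (between the pads) lies 2 mm behind it; z points along the fingers, y is the line along which they close (so a half turn about z gives the same grasp; the last joint's range is limited). The gripper opens to 85 mm and grips with 20 to 120 N. Pads are 22 mm wide; open, the fingers measure 114 mm over their backs; the gripper's body (76 mm by 85 mm) begins 54 mm behind the grasp point. The pads swing forward as they close: fully open they stand 13 mm farther back than shut.
Start: joints at [1.157, 0.521, -0.036, 1.599, 0.021, 1.021, -0.113], TCP at [0.211, -0.588, 0.248] pointing down, gripper open.
Joint ranges: [-2.91, 2.91], [-0.3, 2.13], [-1.5, 1.42], [0.17, 2.43], [-1.26, 4.41], [0.16, 1.93], [-2.52, 2.52]. Speed limits (rad/s): [1.89, 1.89, 2.39, 2.39, 3.01, 3.01, 3.01].

### API

Orientations are given as [roll, pitch, yaw] about the fixed x, y, z axes, in that order (R = Rz(yaw) Ry(pitch) Rx(roll)).
In Python, from workcell import bot gives the robot as it stands.
- The arm moves only by the shell command python3 -m inch 'ROWS' [FORCE]. ROWS is JSON, a list of rows, each a list of 7 numbers: the shift along the tool's x, y, z in units of 200 mm (1.0 is 200 mm), then the turn, a rotation vector about the tool's x, y, z in units of 90 degrees (1.0 is 90 degrees), then the opening, from 0 (shut) to 1 (fully open). In form: [[x, y, z, rx, ry, rz, grip], ...]. A call has 1 to 20 rows; each row is the pose to reach, as a shift and turn from the pose commanded when the call began, along the tool's axes at that moment; what a row does not reach only later rows make up. A row lasts 1/8 s, in which the tool goes at most 62.5 mm and 10.7 degrees, less where a joint would pass 70% of its speed; a pose out of reach is approached as far as the arm can. A call with a number of a shift or a turn outside -1 to 1 is refused whole. A call with a gripper value outside its range is refused whole. The fingers move at their own pace and stop on an object; FORCE is the grip in N (left out, the last holds). Time passes only in rows, so rows that repeat a pose let the fingers close. It gives the time, the measured TCP pose, the force, the opening and the grip force at its end, in the units of the state.
- bot.observe(): the state, without advancing time (a new reading comes with each control period).
- bot.grab_frame(name): name is "scene" or "top" or "wrist"; returns a dict with "img" (420x560x3 uint8, red, green, blue), "z_map" (420x560 float32, m along the optical axis (not along the pixel's ray), 0 where there is no reading), "vfov" (degrees; the focal length in pixels is half the picture's height over the tangent of half this angle, whatever the lens; pixels are square), "cx", "cy" (the principal point, pixels), "rvec" (rotation vector, rad) and "tvec" (3), from world to camera coordinates, as OpenCV has them. Camera axes: x right, y down, z forward; pixel columns grow to the right and rows downward; lengths in m; the calibration is good to about 2 mm. A picture is of the moment at which its call begins.
- bot.job_done(): hands the job in; it is judged then, once.
The state is a dict: "clock": time; "qpos": joint angles; "qd": joint speeds; "joint_efforts": joint torques, N m; "position": TCP position; "tool_rot": TCP orientation; "force": force on the tool from outside, world axes, zero at the start; "moment": the same for the moment, N m; "grip_width": finger opening in m; "finger_force": force on a finger pad.
Only numpy, scipy, OpenCV 4.12 (cv2) and the standard library are available. Lean on these libraries where they do the work, as an engineer would, in place of code of your own. Each camera call takes 0.05 s, during which the arm holds its last target. There are 200 camera calls.

## Working session

There is one attempt and no reset: what is moved stays moved. The work goes in short steps, Python scripts to look and compute and a shell command to move; the robot and the scene stay as the last step left them, time stands still between calls to the robot, and variables do not carry over. Pictures are saved under pics/ and viewed, at most 14 in all, crops included, and the job is handed in when it is done.

```bash
mkdir -p pics; cat > h.py <<'E'
import numpy as np,cv2
from workcell import bot
from scipy.spatial.transform import Rotation as R
def grab(n,save=None):
    f=bot.grab_frame(n)
    if save: cv2.imwrite('pics/'+save,f['img'][:,:,::-1])
    return f
def cloud(f):
    z=f['z_map'];h,w=z.shape;F=h/2/np.tan(np.radians(f['vfov'])/2)
    u,v=np.meshgrid(np.arange(w),np.arange(h))
    P=np.dstack([(u-f['cx'])/F*z,(v-f['cy'])/F*z,z])
    M=R.from_rotvec(np.ravel(f['rvec'])).as_matrix();t=np.ravel(f['tvec'])
    W=(P-t)@M; W[z<=0]=np.nan
    return W
def go(p,yaw):
    """row for TCP to world p, pointing down with tool x at given yaw"""
    s=bot.observe();Rt=R.from_euler('xyz',s['tool_rot'])
    d=Rt.inv().apply(np.array(p)-s['position'])/0.2
    T=R.from_euler('xyz',[np.pi,0,yaw]);r=(Rt.inv()*T).as_rotvec()/(np.pi/2)
    return np.round(np.r_[d,r],4)
E
python3 - <<'E'
from h import *
s=bot.observe();print(s)
for n in('top','scene'):
    f=grab(n,n+'0.png');W=cloud(f);print(n,f['vfov'],f['cx'],f['cy'],f['rvec'],f['tvec'],-R.from_rotvec(np.ravel(f['rvec'])).inv().apply(np.ravel(f['tvec'])))
    np.save(n+'.npy',W)
E
```

```text
{'clock': 0.0, 'qpos': array([ 1.15681398,  0.52205002, -0.03636048,  1.60000614,  0.0211713 ,
        1.02112257, -0.11279785]), 'qd': array([ 0.00019276,  0.00015915,  0.00195671, -0.00081657,  0.00044706,
        0.00216517,  0.00063599]), 'joint_efforts': array([-1.56027894e-03, -9.27111125e+01,  1.97931938e+00, -3.69940138e+01,
        1.78863649e-02,  8.16744257e-03,  1.77174320e-05]), 'position': array([ 0.2105352 , -0.58812043,  0.24770358]), 'tool_rot': array([-3.14039083e+00,  4.61319929e-05,  3.43788195e-01]), 'force': array([-0.60690877, -0.53035501,  0.05892324]), 'moment': array([ 0.00758326, -0.02058552,  0.04411902]), 'finger_force': 0.0, 'grip_width': 0.08545104211861547}
top 55.864222435537904 278.6495970971818 205.9771281576306 [ 2.18126081 -2.13107123  0.15247035] [-0.02007558  0.59148241  1.0475174 ] [4.47482514e-01 8.41560323e-04 1.11682848e+00]
scene 43.5872645632244 281.97652604187783 217.6252799557262 [ 0.96802241  2.42909448 -1.07131082] [ 0.41298739 -0.19183565  1.81430956] [1.32956766 0.76859412 1.06798482]
```

View pics/top0.png

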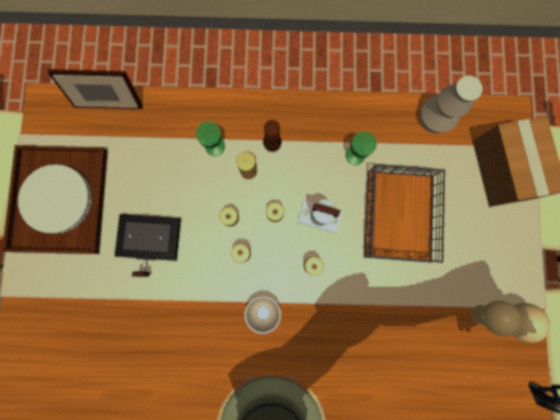

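View pics/scene0.png

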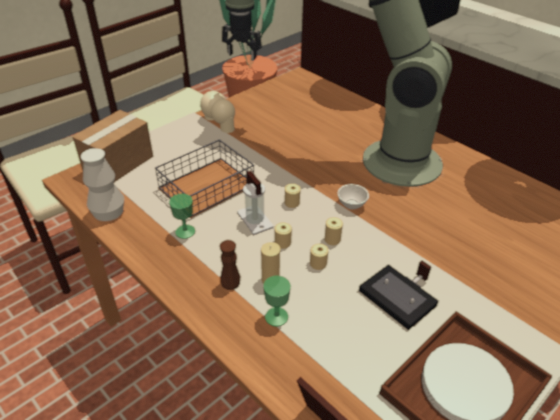

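The top view shows four stubs at (229,215), (275,211), (241,252) and (314,265), with the fresh candle at (246,160). The goblets are at (210,135) and (362,145), and the mill at (272,135). The lantern is at (322,212), the basket at (404,213), and the charging base at (148,237) with its knob at (142,271). Next I'll measure these.

```bash
cat > m.py <<'E'
from h import *
def fitc(P,r):
    from scipy.optimize import least_squares
    c,r2=cv2.minEnclosingCircle(P[:,:2].astype(np.float32)); return np.r_[c],r2
def stubs(W):
    x,y,z=W[...,0],W[...,1],W[...,2]
    m=((z>.045)&(z<.074)&(x>.3)&(x<.8)&(y>-.6)&(y<.35)).astype(np.uint8)
    n,l,st,c=cv2.connectedComponentsWithStats(m)
    for i in range(1,n):
        if st[i,4]<60: continue
        P=W[l==i];h=np.percentile(P[:,2],90);T=P[P[:,2]>h-.006]
        q,r=fitc(T,0);print('px',c[i].round(),'n',st[i,4],'top z',h.round(4),'circ',q.round(4),round(r,4),'median',np.median(T[:,:2],0).round(4))
E
python3 - <<'E'
from m import *
W=np.load('top.npy');stubs(W)
def blob(name,u0,u1,v0,v1,a,b):
    P=W[v0:v1,u0:u1].reshape(-1,3);P=P[(P[:,2]>a)&(P[:,2]<b)]
    if len(P)<5: print(name,'few',len(P));return
    (c,s,an)=cv2.minAreaRect(P[:,:2].astype(np.float32)*1000)
    print(name,len(P),'zmed',np.median(P[:,2]).round(4),'rect mm',np.round(c,1),np.round(s,1),round(an,2),'med',np.median(P[:,:2],0).round(4))
blob('table',180,300,285,300,-.02,.02)
blob('base',105,190,205,265,.018,.03)
blob('pegs',120,175,220,250,.031,.05)
blob('knob',125,160,258,285,.05,.075)
blob('handle',305,350,195,225,.15,.18)
blob('cap',300,350,190,230,.11,.135)
blob('foot',290,350,190,235,.006,.014)
blob('basket rim',355,455,155,270,.078,.092)
blob('fresh',230,262,145,185,.11,.13)
blob('gob1',190,230,115,160,.11,.13)
blob('gob2',340,385,125,170,.11,.13)
blob('mill',255,290,115,160,.14,.16)
E
```

```text
px [490. 164.] n 366 top z 0.0707 circ [ 0.7139 -0.5829] 0.0862 median [ 0.7168 -0.584 ]
px [272. 142.] n 80 top z 0.0657 circ [0.7759 0.0178] 0.018 median [0.7664 0.0161]
px [371. 211.] n 114 top z 0.0631 circ [ 0.5832 -0.255 ] 0.1226 median [ 0.5825 -0.255 ]
px [427. 197.] n 222 top z 0.0646 circ [ 0.5809 -0.3515] 0.1474 median [ 0.6417 -0.4353]
px [275. 211.] n 268 top z 0.0623 circ [0.5768 0.0051] 0.0245 median [0.5776 0.0039]
px [228. 215.] n 271 top z 0.0584 circ [0.5616 0.1302] 0.0248 median [0.5612 0.13  ]
px [240. 252.] n 282 top z 0.0699 circ [0.4625 0.0935] 0.0248 median [0.4615 0.093 ]
px [314. 265.] n 281 top z 0.0624 circ [ 0.4338 -0.1025] 0.0246 median [ 0.4338 -0.1028]
px [487. 310.] n 133 top z 0.0719 circ [ 0.3281 -0.5704] 0.0369 median [ 0.3363 -0.5535]
table 1730 zmed 0.0003 rect mm [354.9  96.4] [ 38.7 330. ] 1.28 med [0.3556 0.1008]
base 2674 zmed 0.0234 rect mm [493.5 355.2] [170.4 136. ] 87.5 med [0.5004 0.3547]
pegs 18 zmed 0.0343 rect mm [501.4 354.5] [91.2  5.9] 87.72 med [0.5024 0.3157]
knob 77 zmed 0.0603 rect mm [401.6 358.9] [13.2 33.2] 1.11 med [0.4027 0.3553]
handle 198 zmed 0.1648 rect mm [ 571.5 -121.3] [65.8 16.3] 75.51 med [ 0.5706 -0.1208]
cap 287 zmed 0.1241 rect mm [ 571.9 -119.9] [59.8 59.8] 4.03 med [ 0.5625 -0.1204]
foot 400 zmed 0.0093 rect mm [ 591.6 -109.2] [155.   98.4] 74.92 med [ 0.5603 -0.0953]
basket rim 767 zmed 0.0843 rect mm [ 588.5 -321.9] [243.3 266.8] 87.21 med [ 0.5783 -0.3471]
fresh 291 zmed 0.1186 rect mm [698.   83.8] [49.9 46.7] 1.64 med [0.6969 0.0831]
gob1 489 zmed 0.1187 rect mm [769.9 183.2] [63.1 64. ] 57.56 med [0.7688 0.1832]
gob2 489 zmed 0.1187 rect mm [ 753.  -223.9] [63.5 64.3] 63.58 med [ 0.7523 -0.224 ]
mill 176 zmed 0.1443 rect mm [780.8  17.2] [38.2 38.3] 1.32 med [0.7796 0.0182]
```

```bash
python3 -m inch '[[0.47,-0.478,0,0,0,-0.39,1],[0.935,-0.955,0,0,0,-0.781,1],[0.935,-0.955,0,0,0,-0.781,1],[0.935,-0.955,0,0,0,-0.781,1],[0.935,-0.955,0,0,0,-0.781,1],[0.935,-0.955,0,0,0,-0.781,1],[0.935,-0.955,0,0,0,-0.781,1],[0.935,-0.955,0,0,0,-0.781,1],[0.935,-0.955,0,0,0,-0.781,1]]'
python3 - <<'E'
from h import *
print(go((.4338,-.1025,.25),np.pi/2))
W=np.load('top.npy');P=W[150:275,355:460].reshape(-1,3)
P=P[(P[:,2]>.082)&(P[:,2]<.088)&(P[:,1]>-.45)&(P[:,1]<-.2)]
print(len(P),cv2.minAreaRect((P[:,:2]*1000).astype(np.float32)))
f=grab('wrist','w1.png');print(-R.from_rotvec(np.ravel(f['rvec'])).inv().apply(np.ravel(f['tvec'])))
E
```

```text
clock: 1.23
position: [0.3222, -0.3456, 0.2482]
tool_rot: [-3.141, -0.0, 1.568]
force: [0.0, -0.1, -0.7]
grip_width: 0.0854
finger_force: 0.0
[ 1.217e+00  5.544e-01 -8.900e-03 -1.000e-04 -1.000e-04 -1.800e-03]
648 ((588.5319213867188, -321.3009338378906), (242.31163024902344, 266.61224365234375), 87.1475830078125)
[ 0.32264906 -0.27561007  0.37417538]
```

```bash
python3 -m inch '[[0.3,0.14,0,0,0,0,1],[0.6,0.28,0,0,0,0,1],[0.8,0.37,0,0,0,0,1],[0.8,0.37,0,0,0,0,1],[0.8,0.37,0,0,0,0,1]]'
python3 - <<'E'
from m import *
f=grab('top');W=cloud(f);stubs(W)
P=W[150:275,355:460].reshape(-1,3)
P=P[(P[:,2]>.08)&(P[:,2]<.09)&(P[:,1]>-.46)&(P[:,1]<-.23)&(P[:,0]<.715)]
print(len(P),cv2.minAreaRect((P[:,:2]*1000).astype(np.float32)))
print(go((.4338,-.1025,.25),np.pi/2), bot.observe()['position'])
f=grab('wrist','w1.png')
E
```

```text
clock: 1.9
position: [0.3962, -0.1858, 0.2482]
tool_rot: [-3.141, 0.0, 1.57]
force: [-0.4, -0.2, -0.4]
grip_width: 0.0854
finger_force: 0.0
px [490. 164.] n 365 top z 0.0714 circ [ 0.7184 -0.5825] 0.083 median [ 0.7162 -0.5829]
px [271. 142.] n 79 top z 0.067 circ [0.7752 0.0177] 0.0184 median [0.7671 0.0188]
px [371. 208.] n 106 top z 0.0636 circ [ 0.5918 -0.2543] 0.1128 median [ 0.5862 -0.2551]
px [427. 197.] n 216 top z 0.0649 circ [ 0.5811 -0.3521] 0.1477 median [ 0.6585 -0.4358]
px [274. 211.] n 267 top z 0.0621 circ [0.5768 0.0047] 0.025 median [0.5771 0.0056]
px [228. 215.] n 268 top z 0.058 circ [0.5617 0.1306] 0.0246 median [0.5616 0.1303]
px [240. 252.] n 279 top z 0.0703 circ [0.4626 0.0936] 0.0247 median [0.4614 0.0934]
px [314. 265.] n 280 top z 0.0622 circ [ 0.4338 -0.1025] 0.0247 median [ 0.4338 -0.1029]
px [486. 310.] n 136 top z 0.0718 circ [ 0.3284 -0.5707] 0.0366 median [ 0.3364 -0.553 ]
677 ((579.1566162109375, -347.234619140625), (191.53036499023438, 250.2847137451172), 86.84310913085938)
[ 4.191e-01  1.880e-01 -9.100e-03 -2.000e-04  1.000e-04 -1.200e-03] [ 0.39604606 -0.18625306  0.2482123 ]
```

View pics/w1.png

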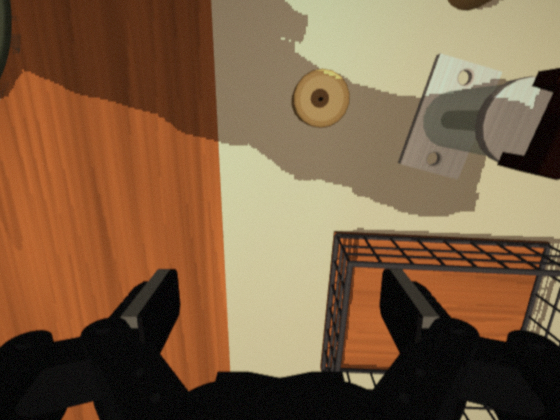

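The wrist view shows stub A at (320,98), the lantern lying to the right on its white foot, and the basket at the lower right, centred at about (0.579, -0.347). Next I'll pick stub A.

```bash
python3 -m inch '[[0.25,0.1,0.15,0,0,0,1],[0.414,0.187,0.25,0,0,0,1],[0.414,0.187,0.25,0,0,0,1],[0.414,0.187,0.25,0,0,0,1],[0.414,0.187,0.5,0,0,0,1],[0.414,0.187,0.75,0,0,0,1],[0.414,0.187,0.75,0,0,0,1]]' 40
python3 -m inch '[[0,0,0.14,0,0,0,1],[0,0,0.29,0,0,0,1],[0,0,0.29,0,0,0,1],[0,0,0.29,0,0,0,0],[0,0,0.29,0,0,0,0],[0,0,0.29,0,0,0,0],[0,0,0.29,0,0,0,0],[0,0,0.29,0,0,0,0],[0,0,0.29,0,0,0,0],[0,0,0,0,0,0,0],[0,0,-0.3,0,0,0,0],[0,0,-0.6,0,0,0,0],[0,0,-0.7,0,0,0,0],[0,0,-0.7,0,0,0,0],[0,0,-0.7,0,0,0,0]]' 40
```

```text
clock: 2.88
position: [0.432, -0.1036, 0.0967]
tool_rot: [-3.137, -0.001, 1.569]
force: [0.4, -0.6, 1.0]
grip_width: 0.0856
finger_force: 0.0
clock: 4.75
position: [0.4333, -0.1028, 0.2378]
tool_rot: [-3.141, -0.0, 1.57]
force: [-0.1, -1.0, -1.3]
grip_width: 0.0491
finger_force: 42.6
```

```bash
python3 -m inch '[[-0.25,0.07,0,0,0,0,0],[-0.5,0.14,0,0,0,0,0],[-0.75,0.2,0,0,0,0,0],[-1,0.3,0,0,0,0,0],[-1,0.3,0,0,0,0,0]]'
python3 -m inch '[[-0.25,0.07,0,0,0,0,0],[-0.405,0.118,0,0,0,0,0],[-0.405,0.118,0,0,0,0,0],[-0.405,0.118,0,0,0,0,0],[-0.405,0.118,0.25,0,0,0,0],[-0.405,0.118,0.5,0,0,0,0],[-0.405,0.118,0.75,0,0,0,0],[-0.405,0.118,0.85,0,0,0,0],[-0.405,0.118,0.945,0,0,0,0],[-0.405,0.118,0.945,0,0,0,0],[-0.405,0.118,0.945,0,0,0,0]]'
python3 -m inch '[[0,0,0,0,0,0,0.75],[0,0,0,0,0,0,0.75],[0,0,0,0,0,0,0.75],[0,0,0,0,0,0,0.75],[0,0,-0.3,0,0,0,0.75],[0,0,-0.6,0,0,0,0.75],[0,0,-0.9,0,0,0,0.75],[0,0,-0.9,0,0,0,1],[0.3,-0.1,-0.9,0,0,0,1],[0.6,-0.2,-0.9,0,0,0,1],[0.9,-0.25,-0.9,0,0,0,1],[0.9,-0.25,-0.9,0,0,0,1]]'
cat > obs.py <<'E'
from m import *
import sys
f=grab('top',sys.argv[1]);W=cloud(f);stubs(W);s=bot.observe();print(s['position'],s['tool_rot'])
E
python3 obs.py t2.png
```

```text
clock: 5.38
position: [0.4934, -0.3058, 0.236]
tool_rot: [-3.139, -0.001, 1.567]
force: [0.0, 1.4, -1.3]
grip_width: 0.0488
finger_force: 42.6
clock: 6.75
position: [0.5178, -0.3841, 0.0506]
tool_rot: [3.14, 0.001, 1.57]
force: [-0.4, 0.9, -0.9]
grip_width: 0.049
finger_force: 43.8
clock: 8.25
position: [0.4668, -0.1999, 0.2295]
tool_rot: [-3.141, -0.0, 1.576]
force: [0.0, -1.2, -0.6]
grip_width: 0.0852
finger_force: 0.0
px [490. 164.] n 367 top z 0.0712 circ [ 0.7166 -0.585 ] 0.0841 median [ 0.7136 -0.5842]
px [272. 142.] n 80 top z 0.0667 circ [0.7759 0.0177] 0.0181 median [0.7666 0.0188]
px [372. 191.] n 62 top z 0.0637 circ [ 0.636  -0.2576] 0.0687 median [ 0.6397 -0.2579]
px [405. 168.] n 76 top z 0.0647 circ [ 0.7007 -0.348 ] 0.0753 median [ 0.7008 -0.3491]
px [274. 211.] n 267 top z 0.062 circ [0.5771 0.0051] 0.0244 median [0.5759 0.0038]
px [228. 215.] n 269 top z 0.0578 circ [0.5616 0.1304] 0.0249 median [0.5614 0.1299]
px [240. 252.] n 282 top z 0.0702 circ [0.4626 0.0936] 0.0248 median [0.4615 0.0929]
px [486. 310.] n 138 top z 0.0717 circ [ 0.3279 -0.5697] 0.0356 median [ 0.3338 -0.5519]
[ 0.46713031 -0.20231361  0.2294148 ] [-3.14138311e+00  2.66208216e-04  1.57341208e+00]
```

View pics/t2.png

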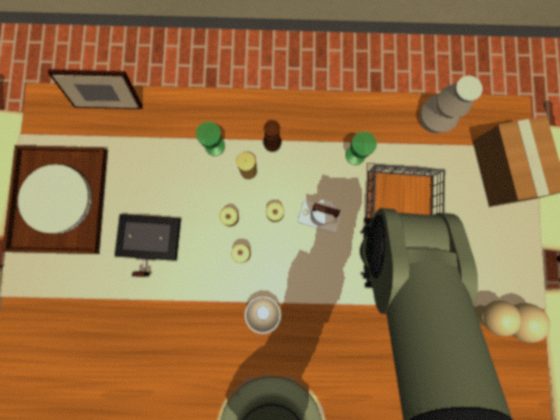

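Stub A is out of view behind the arm, in its slot; the other three haven't moved, at (228,215), (274,211) and (240,252). Next is stub B at (0.463, 0.094).

```bash
python3 -m inch '[[0.3,0,0,0,0,0,1],[0.6,0,0,0,0,0,1],[0.9,-0.02,0,0,0,0,1],[1,-0.024,0,0,0,0,1],[1,-0.024,0,0,0,0,1]]'
python3 -m inch '[[0.3,0,0,0,0,0,1],[0.486,0,0,0,0,0,1],[0.486,0,0,0,0,0,1],[0.486,0,0.1,0,0,0,1],[0.486,0,0.35,0,0,0,1],[0.486,0,0.6,0,0,0,1],[0.486,0,0.8,0,0,0,1],[0.486,0,0.92,0,0,0,1],[0.486,0,0.92,0,0,0,1],[0.486,0,0.92,0,0,0,0],[0.486,0,0.92,0,0,0,0],[0.486,0,0.92,0,0,0,0],[0.486,0,0.92,0,0,0,0],[0.486,0,0.92,0,0,0,0],[0.486,0,0.6,0,0,0,0],[0.486,0,0.3,0,0,0,0],[0.486,0,0,0,0,0,0],[0.486,0,0,0,0,0,0]]' 40
python3 obs.py t3.png
```

```text
clock: 8.93
position: [0.4629, -0.0033, 0.2291]
tool_rot: [-3.141, -0.0, 1.572]
force: [0.3, -0.5, -0.5]
grip_width: 0.0857
finger_force: 0.0
clock: 11.18
position: [0.4643, 0.0935, 0.2337]
tool_rot: [3.134, -0.001, 1.57]
force: [-0.0, 1.1, -2.6]
grip_width: 0.0491
finger_force: 42.4
px [490. 164.] n 361 top z 0.0708 circ [ 0.715  -0.5838] 0.0846 median [ 0.7187 -0.5842]
px [271. 142.] n 79 top z 0.0672 circ [0.7761 0.0177] 0.018 median [0.7675 0.0188]
px [371. 211.] n 115 top z 0.0644 circ [ 0.5832 -0.2547] 0.1226 median [ 0.5869 -0.2552]
px [432. 200.] n 193 top z 0.0654 circ [ 0.5796 -0.3767] 0.1343 median [ 0.6416 -0.4365]
px [274. 211.] n 268 top z 0.0616 circ [0.5769 0.0047] 0.0249 median [0.5759 0.0056]
px [419. 235.] n 304 top z 0.0678 circ [ 0.519  -0.3835] 0.0248 median [ 0.5191 -0.383 ]
px [486. 310.] n 133 top z 0.0718 circ [ 0.3278 -0.5686] 0.0367 median [ 0.334  -0.5509]
[0.46338843 0.09302308 0.23136599] [3.13730054e+00 1.62692631e-04 1.56962937e+00]
```

```bash
python3 -m inch '[[-0.25,0,-0.15,0,0,0,0],[-0.5,0,-0.15,0,0,0,0],[-0.75,0,-0.15,0,0,0,0],[-0.994,0,-0.15,0,0,0,0],[-0.994,0,-0.15,0,0,0,0]]'
python3 -m inch '[[-0.25,0.07,0,0,0,0,0],[-0.5,0.15,0,0,0,0,0],[-0.75,0.22,0,0,0,0,0],[-0.994,0.292,0,0,0,0,0],[-0.994,0.292,0,0,0,0,0],[-0.994,0.292,0.15,0,0,0,0],[-0.994,0.292,0.15,0,0,0,0]]'
python3 -m inch '[[0,0,0.25,0,0,0,0],[0,0,0.5,0,0,0,0],[0,0,0.75,0,0,0,0],[0,0,0.875,0,0,0,0],[0,0,0.875,0,0,0,0],[0,0,0.875,0,0,0,0],[0,0,0.875,0,0,0,0.75],[0,0,0.875,0,0,0,0.75],[0,0,0.875,0,0,0,0.75],[0,0,0.875,0,0,0,0.75],[0,0,0.6,0,0,0,0.75],[0,0,0.3,0,0,0,0.75],[0,0,0,0,0,0,0.75],[0.3,0,0,0,0,0,1],[0.6,0.1,0,0,0,0,1],[0.95,0.2,0,0,0,0,1],[0.95,0.2,0,0,0,0,1],[0.95,0.2,0,0,0,0,1]]'
python3 obs.py t4.png
```

```text
clock: 11.85
position: [0.4615, -0.109, 0.258]
tool_rot: [-3.139, 0.0, 1.565]
force: [0.3, 0.9, -2.2]
grip_width: 0.0493
finger_force: 42.5
clock: 12.72
position: [0.5199, -0.3027, 0.2271]
tool_rot: [-3.138, -0.002, 1.572]
force: [0.6, -0.1, -0.3]
grip_width: 0.0488
finger_force: 42.5
clock: 14.98
position: [0.561, -0.114, 0.2293]
tool_rot: [-3.141, 0.0, 1.572]
force: [0.1, -0.9, -0.2]
grip_width: 0.0857
finger_force: 0.0
px [490. 165.] n 370 top z 0.0718 circ [ 0.7199 -0.5819] 0.0812 median [ 0.714 -0.584]
px [271. 142.] n 79 top z 0.0684 circ [0.7749 0.0191] 0.0168 median [0.7663 0.0202]
px [434. 202.] n 187 top z 0.065 circ [ 0.5791 -0.3854] 0.1302 median [ 0.6143 -0.4372]
px [274. 211.] n 266 top z 0.062 circ [0.5769 0.0052] 0.0245 median [0.5775 0.0055]
px [228. 215.] n 269 top z 0.0578 circ [0.5615 0.13  ] 0.0248 median [0.5615 0.1303]
px [422. 234.] n 174 top z 0.0685 circ [ 0.5196 -0.3846] 0.0244 median [ 0.5221 -0.389 ]
px [486. 310.] n 136 top z 0.0714 circ [ 0.328  -0.5707] 0.0366 median [ 0.3343 -0.5527]
[ 0.56075261 -0.11529559  0.22918112] [-3.14123226e+00  5.63889912e-04  1.56990090e+00]
```

```bash
python3 -m inch '[[0.3,0.04,0,0,0,0,1],[0.595,0.08,0,0,0,0,1],[0.595,0.08,0,0,0,0,1],[0.595,0.08,0.1,0,0,0,1],[0.595,0.08,0.35,0,0,0,1],[0.595,0.08,0.6,0,0,0,1],[0.595,0.08,0.8,0,0,0,1],[0.595,0.08,0.936,0,0,0,1],[0.595,0.08,0.936,0,0,0,1],[0.595,0.08,0.936,0,0,0,0],[0.595,0.08,0.936,0,0,0,0],[0.595,0.08,0.936,0,0,0,0],[0.595,0.08,0.936,0,0,0,0],[0.595,0.08,0.936,0,0,0,0],[0.595,0.08,0.6,0,0,0,0],[0.595,0.08,0.3,0,0,0,0],[0.595,0.08,0,0,0,0,0],[0.595,0.08,-0.3,0,0,0,0],[0.595,0.08,-0.3,0,0,0,0]]' 40
python3 -m inch '[[-0.25,0.05,0,0,0,0,0],[-0.5,0.1,0,0,0,0,0],[-0.75,0.15,0,0,0,0,0],[-1,0.2,0,0,0,0,0],[-1,0.2,0,0,0,0,0]]'
python3 -m inch '[[-0.25,0.05,0,0,0,0,0],[-0.575,0.12,0,0,0,0,0],[-0.575,0.12,0,0,0,0,0],[-0.575,0.12,0.3,0,0,0,0],[-0.575,0.12,0.3,0,0,0,0]]'
python3 -m inch '[[0,0,0.25,0,0,0,0],[0,0,0.5,0,0,0,0],[0,0,0.75,0,0,0,0],[0,0,0.89,0,0,0,0],[0,0,0.89,0,0,0,0],[0,0,0.89,0,0,0,0],[0,0,0.89,0,0,0,0.75],[0,0,0.89,0,0,0,0.75],[0,0,0.89,0,0,0,0.75],[0,0,0.89,0,0,0,0.75],[0,0,0.6,0,0,0,0.75],[0,0,0.3,0,0,0,0.75],[0,0,0,0,0,0,0.75],[0.3,0,-0.2,0,0,0,1],[0.6,0,-0.2,0,0,0,1],[0.95,0,-0.2,0,0,0,1],[0.95,0,-0.2,0,0,0,1],[0.95,0,-0.2,0,0,0,1]]'
python3 obs.py t5.png
```

```text
clock: 17.4
position: [0.5785, 0.0049, 0.2947]
tool_rot: [3.133, 0.0, 1.57]
force: [-0.1, 0.7, -1.5]
grip_width: 0.0492
finger_force: 42.4
clock: 18.02
position: [0.6162, -0.2, 0.2883]
tool_rot: [-3.14, 0.001, 1.565]
force: [0.1, 0.2, -2.0]
grip_width: 0.0493
finger_force: 42.4
clock: 18.65
position: [0.6389, -0.3089, 0.2256]
tool_rot: [-3.135, -0.003, 1.572]
force: [0.3, -0.4, -1.0]
grip_width: 0.0487
finger_force: 42.4
clock: 20.9
position: [0.6411, -0.1199, 0.2694]
tool_rot: [-3.142, 0.0, 1.572]
force: [0.3, -0.6, -0.1]
grip_width: 0.0852
finger_force: 0.0
px [490. 164.] n 366 top z 0.071 circ [ 0.7186 -0.5832] 0.0828 median [ 0.7202 -0.583 ]
px [271. 142.] n 78 top z 0.0664 circ [0.7751 0.0179] 0.0181 median [0.7683 0.016 ]
px [438. 186.] n 85 top z 0.0671 circ [ 0.6445 -0.4219] 0.0562 median [ 0.6649 -0.4404]
px [228. 215.] n 271 top z 0.0577 circ [0.5615 0.1303] 0.025 median [0.5615 0.1304]
px [486. 310.] n 137 top z 0.072 circ [ 0.328 -0.569] 0.0377 median [ 0.3336 -0.5509]
[ 0.64099186 -0.12142017  0.26920472] [-3.14142246e+00  6.94869124e-04  1.56986684e+00]
```

```bash
python3 -m inch '[[0.2,-0.13,0,0,0,0,1],[0.4,-0.26,0.1,0,0,0,1],[0.6,-0.3975,0.2,0,0,0,1],[0.6,-0.3975,0.2,0,0,0,1]]'
python3 -m inch '[[0.3,0,0,0,0,0,1],[0.6515,0,0,0,0,0,1],[0.6515,0,0,0,0,0,1],[0.6515,0,0.1,0,0,0,1],[0.6515,0,0.35,0,0,0,1],[0.6515,0,0.6,0,0,0,1],[0.6515,0,0.8,0,0,0,1],[0.6515,0,0.955,0,0,0,1],[0.6515,0,0.955,0,0,0,1],[0.6515,0,0.955,0,0,0,0],[0.6515,0,0.955,0,0,0,0],[0.6515,0,0.955,0,0,0,0],[0.6515,0,0.955,0,0,0,0],[0.6515,0,0.955,0,0,0,0],[0.6515,0,0.6,0,0,0,0],[0.6515,0,0.3,0,0,0,0],[0.6515,0,0,0,0,0,0],[0.6515,0,-0.3,0,0,0,0],[0.6515,0,-0.3,0,0,0,0]]' 40
python3 -m inch '[[-0.25,0.03,0,0,0,0,0],[-0.5,0.06,0,0,0,0,0],[-0.75,0.09,0,0,0,0,0],[-1,0.12,0,0,0,0,0],[-1,0.12,0,0,0,0,0]]'
python3 -m inch '[[-0.25,0.03,0,0,0,0,0],[-0.5,0.06,0,0,0,0,0],[-0.75,0.09,0,0,0,0,0],[-1,0.12,0,0,0,0,0],[-1,0.12,0,0,0,0,0]]'
python3 -m inch '[[-0.25,0.07,0,0,0,0,0],[-0.602,0.1375,0,0,0,0,0],[-0.602,0.1375,0,0,0,0,0],[-0.602,0.1375,0.3,0,0,0,0],[-0.602,0.1375,0.3,0,0,0,0]]'
python3 -m inch '[[0,0,0.25,0,0,0,0],[0,0,0.5,0,0,0,0],[0,0,0.75,0,0,0,0],[0,0,0.91,0,0,0,0],[0,0,0.91,0,0,0,0],[0,0,0.91,0,0,0,0],[0,0,0.91,0,0,0,0.75],[0,0,0.91,0,0,0,0.75],[0,0,0.91,0,0,0,0.75],[0,0,0.91,0,0,0,0.75],[0,0,0.6,0,0,0,0.75],[0,0,0.3,0,0,0,0.75],[0,0,0,0,0,0,0.75],[0.3,-0.1,-0.4,0,0,0,1],[0.6,-0.2,-0.4,0,0,0,1],[0.95,-0.35,-0.4,0,0,0,1],[0.95,-0.35,-0.4,0,0,0,1],[0.95,-0.35,-0.4,0,0,0,1]]'
python3 obs.py t6.png
```

```text
clock: 21.45
position: [0.5599, 0.0006, 0.2283]
tool_rot: [-3.139, -0.0, 1.572]
force: [0.3, -0.4, 0.5]
grip_width: 0.085
finger_force: 0.0
clock: 23.82
position: [0.563, 0.1305, 0.2949]
tool_rot: [3.133, -0.001, 1.57]
force: [0.4, -0.4, -2.1]
grip_width: 0.0489
finger_force: 42.3
clock: 24.45
position: [0.5851, -0.0745, 0.2889]
tool_rot: [-3.141, 0.002, 1.565]
force: [-0.5, 0.4, -1.1]
grip_width: 0.0489
finger_force: 42.3
clock: 25.08
position: [0.6086, -0.2738, 0.2884]
tool_rot: [-3.14, 0.001, 1.566]
force: [-0.6, 0.2, -1.2]
grip_width: 0.0489
finger_force: 42.3
clock: 25.7
position: [0.6354, -0.3882, 0.2254]
tool_rot: [-3.135, -0.004, 1.572]
force: [-0.2, 0.0, -0.7]
grip_width: 0.0491
finger_force: 42.4
clock: 27.95
position: [0.5669, -0.1971, 0.3124]
tool_rot: [3.138, 0.001, 1.575]
force: [0.8, -0.9, 0.3]
grip_width: 0.0851
finger_force: 0.0
px [271. 142.] n 80 top z 0.0662 circ [0.7758 0.0177] 0.0181 median [0.7673 0.0174]
[ 0.56716102 -0.19923621  0.31171824] [3.13884178e+00 1.63677987e-03 1.57245906e+00]
```

```bash
python3 - <<'E'
from h import *
f=grab('wrist','w7.png');W=cloud(f).reshape(-1,3)
for a,b in((.158,.172),(.118,.13),(.006,.014)):
    P=W[(W[:,2]>a)&(W[:,2]<b)&(abs(W[:,0]-.572)<.1)&(abs(W[:,1]+.12)<.09)]
    c,s,an=cv2.minAreaRect((P[:,:2]*1000).astype(np.float32))
    print(len(P),np.median(P[:,2]),np.round(c,1),np.round(s,1),round(an,2))
print(bot.observe()['position'],bot.observe()['tool_rot'])
E
```

```text
1892 0.16627854794991603 [ 571.2 -124.1] [65.9 16. ] 75.13
2503 0.12537935207170803 [ 571.1 -124.1] [58.1 61.9] 74.69
1444 0.010436187525295544 [ 571.3 -124.3] [112.2  66. ] 75.11
[ 0.56723092 -0.20045468  0.31102344] [3.13954169e+00 1.44402746e-03 1.57086308e+00]
```

View pics/w7.png

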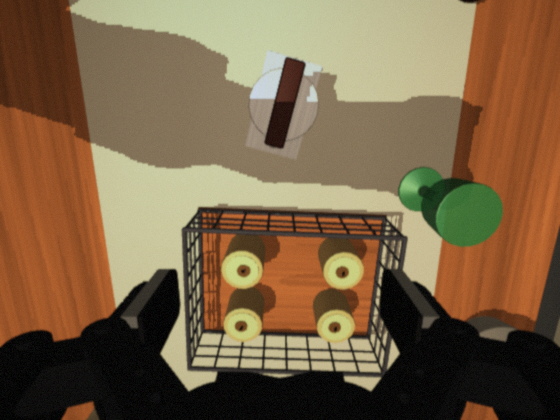

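View pics/t6.png

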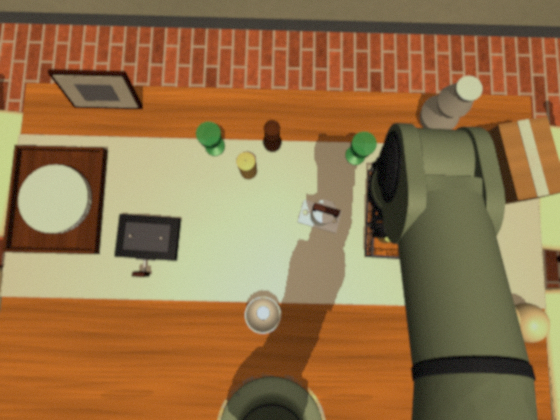

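The wrist view shows all four stubs standing in the basket at (243,268), (343,270), (243,325) and (335,325), and the lantern handle at (287,103). The top view shows no other stub left. Next I'll grip the lantern handle.

```bash
python3 -m inch '[[0.2,0.01,0,0,0,0.08,1],[0.38,0.021,0,0,0,0.1656,1],[0.38,0.021,0,0,0,0.1656,1],[0.38,0.021,0.2,0,0,0.1656,1],[0.38,0.021,0.4,0,0,0.1656,1],[0.38,0.021,0.4,0,0,0.1656,1],[0.38,0.021,0.6,0,0,0.1656,1],[0.38,0.021,0.7,0,0,0.1656,1],[0.38,0.021,0.776,0,0,0.1656,1],[0.38,0.021,0.776,0,0,0.1656,1],[0.38,0.021,0.776,0,0,0.1656,1]]' 60
python3 -m inch '[[0,0,0,0,0,0,0],[0,0,0,0,0,0,0],[0,0,0,0,0,0,0],[0,0,0,0,0,0,0],[0,0,0,0,0,0,0],[0,0,0,0,0,0,0],[0,0,0,0,0,0,0]]' 60
```

```text
clock: 29.42
position: [0.5718, -0.1246, 0.1553]
tool_rot: [3.14, -0.0, 1.31]
force: [0.4, -0.4, -0.4]
grip_width: 0.0852
finger_force: 0.0
clock: 30.3
position: [0.5711, -0.1243, 0.1543]
tool_rot: [-3.141, 0.0, 1.311]
force: [-2.9, 0.8, 5.6]
grip_width: 0.015
finger_force: 59.1
```

```bash
python3 -m inch '[[0,0,-0.1,0,0,0,0],[0,0,-0.25,0,0,0,0],[0,0,-0.45,0,0,0,0],[0,0,-0.65,0,0,0,0],[0,0,-0.75,0,0,0,0],[0,0,-0.75,0,0,-0.07,0],[0,0,-0.75,0,0,-0.14,0],[0,0,-0.75,0,0,-0.14,0],[0,0,-0.75,0,0,-0.14,0]]'
python3 -m inch '[[0.15,-0.04,0,0,0,0,0],[0.35,-0.08,0,0,0,0,0],[0.55,-0.13,0,0,0,0,0],[0.75,-0.18,0,0,0,0,0],[0.85,-0.2,0,0,0,0,0],[0.85,-0.2,0,0,0,0,0]]'
python3 -m inch '[[0.15,-0.04,0,0,0,0,0],[0.35,-0.08,0,0,0,0,0],[0.55,-0.13,0,0,0,0,0],[0.75,-0.18,0,0,0,0,0],[0.85,-0.2,0,0,0,0,0],[0.85,-0.2,0,0,0,0,0],[0.85,-0.2,0,0,0,0,0],[0.85,-0.2,0,0,0,0,0],[0.85,-0.2,0,0,0,0,0]]'
python3 - <<'E'
from h import *
f=grab('wrist','w8.png');W=cloud(f);np.save('w8.npy',W);W=W.reshape(-1,3)
for a,b in((.019,.028),(.033,.045),(.056,.067)):
    P=W[(W[:,2]>a)&(W[:,2]<b)&(W[:,0]>.37)&(W[:,0]<.6)&(W[:,1]>.25)&(W[:,1]<.46)]
    if len(P)<4: print('few');continue
    c,s,an=cv2.minAreaRect((P[:,:2]*1000).astype(np.float32))
    print(len(P),np.median(P[:,2]),np.round(c,1),np.round(s,1),round(an,2))
print(bot.observe()['position'],bot.observe()['tool_rot'])
E
```

```text
clock: 31.42
position: [0.571, -0.1244, 0.3038]
tool_rot: [-3.141, -0.0, 1.528]
force: [0.8, 0.8, -5.0]
grip_width: 0.0147
finger_force: 59.6
clock: 32.17
position: [0.5378, 0.0489, 0.3042]
tool_rot: [3.142, -0.0, 1.531]
force: [-0.2, 0.2, -6.1]
grip_width: 0.0153
finger_force: 59.5
clock: 33.3
position: [0.5052, 0.218, 0.3041]
tool_rot: [3.142, 0.0, 1.529]
force: [-0.3, -0.3, -5.4]
grip_width: 0.0151
finger_force: 59.4
14351 0.024656855141760633 [478.6 335.6] [133.8 163.5] 87.61
251 0.03716464924662985 [463.8 364.5] [ 89.4 110.3] 71.64
551 0.06185641988003148 [401.4 357. ] [33.5 14.8] 86.09
[0.50518041 0.21812354 0.3041319 ] [3.14150141e+00 9.95052246e-05 1.52946263e+00]
```

View pics/w8.png

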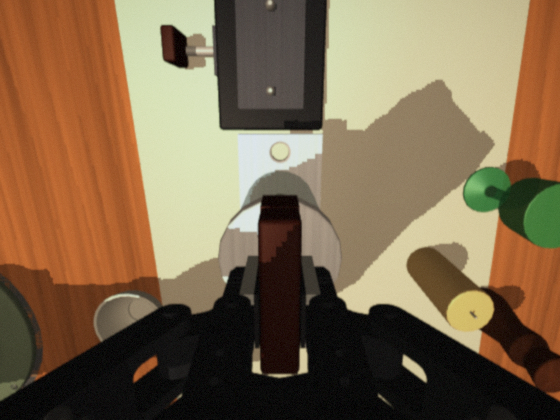

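```bash
python3 - <<'E'
from h import *
W=np.load('w8.npy')
for n,(u0,u1,v0,v1) in dict(p1=(255,290,75,105),p2=(255,290,0,22)).items():
    P=W[v0:v1,u0:u1].reshape(-1,3);T=P[P[:,2]>.030];c,r=cv2.minEnclosingCircle(T[:,:2].astype(np.float32))
    print(n,len(T),T[:,2].max(),np.round(c,4),round(r,4),T.mean(0).round(4))
# base: front edge etc
P=W[:140,205:340].reshape(-1,3);P=P[(P[:,2]>.019)&(P[:,2]<.028)];c,s,an=cv2.minAreaRect((P[:,:2]*1000).astype(np.float32));print('base',c,s,an)
# foot and hole
Q=W[125:200,235:330];m=(Q[...,2]>.145)&(Q[...,2]<.175);T=Q[m];print('foot',np.median(T[:,2]),cv2.minAreaRect((T[:,:2]*1000).astype(np.float32)))
h=W[135:170,262:300];mm=((h[...,2]<.14)).astype(np.uint8);v,u=np.nonzero(mm);print('hole px',u.mean()+262,v.mean()+135,len(u),u.min()+262,u.max()+262,v.min()+135,v.max()+135)
H=h.reshape(-1,3);zf=np.median(T[:,2])
f=bot.grab_frame('wrist');M=R.from_rotvec(np.ravel(f['rvec'])).as_matrix();t=np.ravel(f['tvec']);C=-M.T@t;F=210/np.tan(np.radians(f['vfov'])/2)
def ray(u,v,z):
    d=M.T@np.array([(u-f['cx'])/F,(v-f['cy'])/F,1]);return C+d*(z-C[2])/d[2]
print('hole',ray((u.min()+u.max())/2+262,(v.min()+v.max())/2+135,zf), 'C',C)
# handle
P=W[180:390,240:320].reshape(-1,3);P=P[(P[:,2]>.308)&(P[:,2]<.325)];print('handle',cv2.minAreaRect((P[:,:2]*1000).astype(np.float32)),np.median(P[:,2]))
E
```

```text
p1 65 0.039620709670666485 [0.499  0.3076] 0.0034 [0.4993 0.3104 0.0362]
p2 86 0.0401081730258402 [0.5028 0.3936] 0.0048 [0.503  0.3933 0.0356]
base (494.3585205078125, 334.94781494140625) (133.8473663330078, 132.06494140625) 87.60958099365234
foot 0.15973656527126895 ((506.9320068359375, 245.3827362060547), (52.2479362487793, 66.11947631835938), 87.6298599243164)
hole px 279.7695852534562 151.33179723502303 217 272 288 144 159
hole [0.50764491 0.25813727 0.15973657] C [0.50833115 0.28809031 0.43008253]
handle ((506.42669677734375, 218.98928833007812), (30.749441146850586, 66.4879379272461), 9.810930252075195) 0.31621294130764005
```

```bash
python3 - <<'E'
from h import *
W=np.load('w8.npy')
for v0,v1 in((75,105),(0,22)):
    P=W[v0:v1,255:290].reshape(-1,3);
    for zz in(.034,.037):
        T=P[P[:,2]>zz];print(len(T),T.mean(0).round(4),T.min(0).round(4),T.max(0).round(4))
i=cv2.imread('pics/w8.png')[0:170,200:350];cv2.imwrite('pics/c8.png',cv2.resize(i,None,fx=3.5,fy=3.5,interpolation=cv2.INTER_CUBIC))
f=bot.grab_frame('wrist');M=R.from_rotvec(np.ravel(f['rvec'])).as_matrix();t=np.ravel(f['tvec']);C=-M.T@t;F=210/np.tan(np.radians(f['vfov'])/2)
def ray(u,v,z):
    d=M.T@np.array([(u-f['cx'])/F,(v-f['cy'])/F,1]);return (C+d*(z-C[2])/d[2]).round(4)
print(ray(270.5,91,.038),ray(270.5,5,.038))
E
```

```text
54 [0.4993 0.3107 0.0368] [0.4948 0.307  0.0342] [0.5036 0.3152 0.0396]
27 [0.4992 0.3105 0.0382] [0.496  0.3078 0.0372] [0.5015 0.3131 0.0396]
64 [0.503  0.3937 0.0367] [0.4991 0.3898 0.0342] [0.5074 0.3981 0.0401]
27 [0.5031 0.3941 0.0383] [0.5004 0.3917 0.037 ] [0.5065 0.3969 0.0401]
[0.4996 0.3102 0.038 ] [0.5037 0.3927 0.038 ]
```

View pics/c8.png

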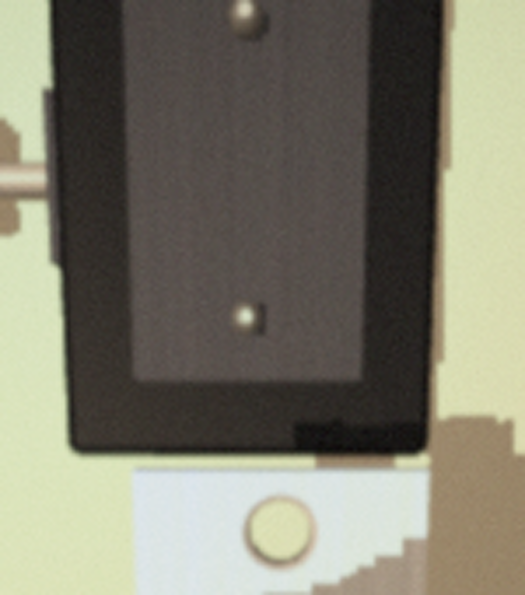

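The crop shows the two pegs at (246,17) and (246,316) and the foot's near hole at (280,530). I'll hover over the pegs and check the alignment through the hole.

```bash
python3 -m inch '[[0.2,-0.015,0,0,0,0,0],[0.4,-0.03,0,0,0,0,0],[0.6,-0.045,0,0,0,0,0],[0.675,-0.05,0,0,0,0,0],[0.675,-0.05,0,0,0,0,0],[0.675,-0.05,0.12,0,0,0,0],[0.675,-0.05,0.25,0,0,0,0],[0.675,-0.05,0.38,0,0,0,0],[0.675,-0.05,0.475,0,0,0,0],[0.675,-0.05,0.475,0,0,0,0],[0.675,-0.05,0.475,0,0,0,0],[0.675,-0.05,0.475,0,0,0,0]]'
python3 - <<'E'
from h import *
f=grab('wrist','w9.png');W=cloud(f);np.save('w9.npy',W);s=bot.observe();print(s['position'],s['tool_rot'])
ft=W[60:260,180:380].reshape(-1,3);ft=ft[(ft[:,2]>.06)&(ft[:,2]<.075)];print(np.median(ft[:,2]),cv2.minAreaRect((ft[:,:2]*1000).astype(np.float32)))
i=cv2.imread('pics/w9.png')[60:260,180:380];cv2.imwrite('pics/c9.png',cv2.resize(i,None,fx=3,fy=3,interpolation=cv2.INTER_CUBIC))
E
```

```text
clock: 34.95
position: [0.5008, 0.3541, 0.2101]
tool_rot: [3.14, -0.001, 1.53]
force: [-0.3, -0.7, -4.6]
grip_width: 0.0145
finger_force: 59.3
[0.50073573 0.35407876 0.20993125] [ 3.14061867e+00 -6.47855217e-04  1.53027640e+00]
0.06514088770354723 ((502.1562805175781, 376.1956787109375), (58.65214920043945, 66.28105926513672), 87.66244506835938)
```

View pics/c9.png

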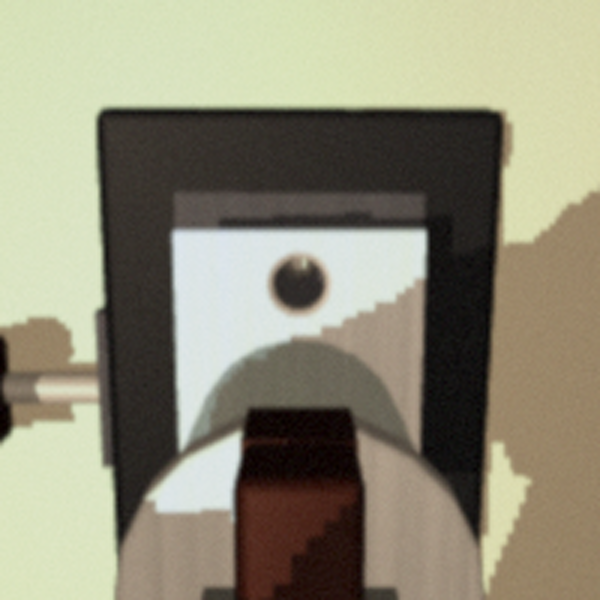

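```bash
python3 - <<'E'
from h import *
f=bot.grab_frame('wrist');M=R.from_rotvec(np.ravel(f['rvec'])).as_matrix();t=np.ravel(f['tvec']);C=-M.T@t;F=210/np.tan(np.radians(f['vfov'])/2)
def ray(u,v,z):
    d=M.T@np.array([(u-f['cx'])/F,(v-f['cy'])/F,1]);return (C+d*(z-C[2])/d[2]).round(4)
W=np.load('w9.npy');h=W[138:172,262:298]
v,u=np.nonzero(h[...,2]<.057);print('hole bbox',u.min()+262,u.max()+262,v.min()+138,v.max()+138)
zf=.065
print('C',C,'hole',ray((u.min()+u.max())/2+262,(v.min()+v.max())/2+138,zf),'peg',ray(280.3,147.7,.038))
T=h.reshape(-1,3);T=T[(T[:,2]>.033)&(T[:,2]<.045)];print('peg3d',len(T),T.mean(0),T.max(0))
P=W[60:260,180:380].reshape(-1,3);P=P[(P[:,2]>.019)&(P[:,2]<.028)];print('base',cv2.minAreaRect((P[:,:2]*1000).astype(np.float32)))
f=grab('top');W=cloud(f)[195:265,105:190].reshape(-1,3)
E
```

```text
hole bbox 268 287 146 162
C [0.50372142 0.42396906 0.3359472 ] hole [0.5013 0.3923 0.065 ] peg [0.5037 0.3944 0.038 ]
peg3d 53 [0.50276191 0.39333048 0.03670835] [0.50698438 0.39596786 0.03902133]
base ((485.00714111328125, 367.99481201171875), (140.7434539794922, 153.78094482421875), 87.58258819580078)
```

```bash
python3 -m inch '[[0.01,0,0,0,0,0,0],[0.01,0,0.04,0,0,0,0],[0.01,0,0.08,0,0,0,0],[0.01,0,0.1,0,0,0,0],[0.01,0,0.1,0,0,0,0]]'
python3 -m inch '[[0,0,0.02,0,0,0,0],[0,0,0.03,0,0,0,0],[0,0,0.04,0,0,0,0],[0,0,0.05,0,0,0,0],[0,0,0.055,0,0,0,0],[0,0,0.055,0,0,0,0]]'
```

```text
clock: 35.72
position: [0.5005, 0.3558, 0.1887]
tool_rot: [-3.141, 0.0, 1.53]
force: [-0.2, 0.5, -5.0]
grip_width: 0.0152
finger_force: 59.3
clock: 36.48
position: [0.501, 0.3559, 0.1798]
tool_rot: [3.14, -0.0, 1.53]
force: [-5.1, -8.0, 20.2]
grip_width: 0.0152
finger_force: 63.2
```

```bash
python3 -m inch '[[-0.005,-0.003,0,0,0,0,0],[-0.005,-0.003,0,0,0,0,0],[-0.005,-0.003,0,0,0,0,0]]'
python3 -m inch '[[-0.003,-0.003,0,0,0,0,0],[-0.003,-0.003,0.005,0,0,0,0],[-0.003,-0.003,0.005,0,0,0,0]]'
python3 - <<'E'
from h import *
s=bot.observe();print(s['position'],s['tool_rot'],s['force'],s['moment'])
W=cloud(grab('wrist','w10.png'));
ft=W[60:260,180:380].reshape(-1,3);
a=ft[(ft[:,2]>.030)&(ft[:,2]<.045)&(abs(ft[:,0]-.502)<.03)];b=ft[(ft[:,2]>.018)&(ft[:,2]<.028)]
print(len(a),np.median(a[:,2]),len(b),np.median(b[:,2]))
E
```

```text
clock: 36.85
position: [0.5006, 0.3551, 0.1796]
tool_rot: [3.14, -0.001, 1.53]
force: [-0.9, -5.7, 15.7]
grip_width: 0.0149
finger_force: 62.3
clock: 37.22
position: [0.5006, 0.3546, 0.1794]
tool_rot: [3.138, -0.001, 1.53]
force: [-1.5, -8.1, 24.7]
grip_width: 0.0149
finger_force: 63.8
[0.5005531  0.35460655 0.17938672] [ 3.13819944e+00 -1.27057425e-03  1.52951203e+00] [-1.47756457 -8.09411887 24.72334986] [-1.2450687   0.56796685  0.10842221]
3397 0.034792943729633756 12331 0.024399557191221197
```

```bash
python3 -m inch '[[0,0,-0.008,0,0,0,0],[0,0,-0.008,0,0,0,0.3],[0,0,-0.008,0,0,0,0.6],[0,0,-0.008,0,0,0,0.6],[0,0,-0.008,0,0,0,0.6],[0,0,-0.008,0,0,0,0.6],[0,0,-0.25,0,0,0,0.6],[0,0,-0.5,0,0,0,0.6],[0,0,-0.7,0,0,0,0.6],[0,0,-0.7,0,0,0,0.6],[0,0,-0.7,0,0,0,0.6]]'
python3 - <<'E'
from h import *
s=bot.observe();print(s['position'],s['tool_rot'])
f=grab('wrist','w11.png');W=cloud(f).reshape(-1,3)
for n,a,b in(('handle',.18,.2),('cap',.14,.156),('foot',.0305,.04),('base',.018,.0285)):
    P=W[(W[:,2]>a)&(W[:,2]<b)&(abs(W[:,0]-.502)<.063)&(abs(W[:,1]-.354)<.1)]
    c,q,an=cv2.minAreaRect((P[:,:2]*1000).astype(np.float32));print(n,len(P),np.median(P[:,2]).round(4),np.round(c,1),np.round(q,1),round(an,2))
E
```

```text
clock: 38.65
position: [0.4992, 0.3541, 0.3165]
tool_rot: [-3.141, 0.001, 1.53]
force: [-0.6, 0.3, -0.4]
grip_width: 0.0509
finger_force: 0.0
[0.49917244 0.35409919 0.31650318] [-3.14124199e+00  5.17554127e-04  1.53028504e+00]
handle 1710 0.1904 [500.5 351.4] [65.5 15.6] 87.42
cap 2326 0.1495 [500.6 351.4] [60.5 61. ] 40.38
foot 1738 0.0346 [500.3 350.6] [110.9  66. ] 87.4
base 7241 0.0245 [499.9 353. ] [168.5 123. ] 87.66
```

View pics/w11.png

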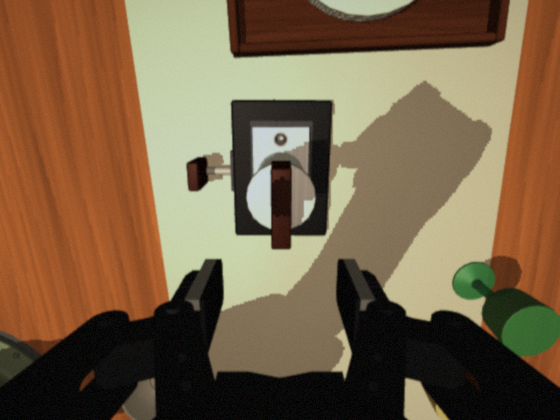

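The lantern sits flat: foot top at 34.6 mm over the base at 24.5 mm, with the peg showing in the hole at (280,138). The knob tab is at (197,174), and its rod runs to the base at (220,170). Next I'll get the knob's measurements.

```bash
python3 - <<'E'
from h import *
W=cloud(grab('wrist'));print(W[160:182:2,222,2].round(3))
P=W[150:200,180:215].reshape(-1,3);P=P[(P[:,2]>.055)&(P[:,2]<.068)];print(len(P),np.median(P[:,2]),cv2.minAreaRect((P[:,:2]*1000).astype(np.float32)))
print(go((.4015,.357,.25),1.53))
E
```

```text
[-0.     0.001  0.001  0.002  0.02   0.021  0.022  0.019  0.001  0.
  0.001]
387 0.06200174169978788 ((401.3366394042969, 357.21551513671875), (33.45426559448242, 14.38473892211914), 87.21170806884766)
[-4.500e-03 -4.876e-01  3.305e-01 -8.000e-04  7.000e-04  3.000e-04]
```

```bash
python3 -m inch '[[0,-0.25,0,0,0,0,0.55],[0.006,-0.488,0,0,0,0,0.55],[0.006,-0.488,0,0,0,0,0.55],[0.006,-0.488,0.3,0,0,0,0.55],[0.006,-0.488,0.6,0,0,0,0.55],[0.006,-0.488,0.6,0,0,0,0.55],[0.006,-0.488,0.6,0,0,0,0.55]]'
python3 -m inch '[[0,0,0.25,0,0,0,0.55],[0,0,0.5,0,0,0,0.55],[0,0,0.73,0,0,0,0.55],[0,0,0.73,0,0,0,0.55],[0,0,0.73,0,0,0,0],[0,0,0.73,0,0,0,0],[0,0,0.73,0,0,0,0],[0,0,0.73,0,0,0,0],[0,0,0.73,0,0,0,0]]' 40
```

```text
clock: 39.62
position: [0.4024, 0.3602, 0.1987]
tool_rot: [3.141, -0.001, 1.53]
force: [0.0, -0.2, 0.4]
grip_width: 0.047
finger_force: 0.0
clock: 40.75
position: [0.4011, 0.3607, 0.0536]
tool_rot: [3.141, -0.002, 1.531]
force: [-14.9, -1.7, 22.0]
grip_width: 0.0132
finger_force: 42.6
```

```bash
python3 -m inch '[[0,-0.05,-0.005,0,0,0,0],[0,-0.1,-0.005,0,0,0,0],[0,-0.14,-0.005,0,0,0,0],[0,-0.165,-0.005,0,0,0,0],[0,-0.176,-0.005,0,0,0,0],[0,-0.176,-0.005,0,0,0,0],[0,-0.176,-0.005,0,0,0,0],[0,-0.176,-0.005,0,0,0,0],[0,-0.176,-0.005,0,0,0,0]]'
python3 - <<'E'
from h import *
W=cloud(grab('scene'));P=W.reshape(-1,3)
T=cloud(grab('wrist','w12.png'));print(bot.observe()['force'])
P=T.reshape(-1,3);P=P[(P[:,2]>.055)&(P[:,2]<.068)&(P[:,0]<.42)&(P[:,0]>.33)&(abs(P[:,1]-.358)<.04)];print(len(P),P.min(0),P.max(0))
E
```

```text
clock: 41.88
position: [0.3681, 0.3621, 0.0539]
tool_rot: [3.139, -0.003, 1.53]
force: [5.7, 2.3, 0.4]
grip_width: 0.0135
finger_force: 40.5
[5.58846875 2.62658602 1.12007664]
3831 [0.34841186 0.34314933 0.05500666] [0.38888519 0.37675453 0.06799952]
```

View pics/w12.png

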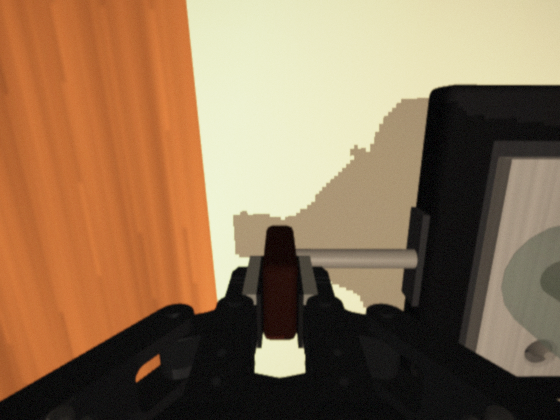

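The wrist view shows the tab held at (280,280), with the rod drawn out to (415,258). I'll pull slightly further to the stop, hold, then guide it back and let go.

```bash
python3 -m inch '[[0,-0.01,0,0,0,0,0],[0,-0.02,0,0,0,0,0],[0,-0.02,0,0,0,0,0],[0,-0.02,0,0,0,0,0],[0,-0.02,0,0,0,0,0]]'
python3 -m inch '[[0,0.05,0,0,0,0,0],[0,0.1,0,0,0,0,0],[0,0.15,0,0,0,0,0],[0,0.185,0,0,0,0,0],[0,0.185,0,0,0,0,0],[0,0.185,0,0,0,0,0],[0,0.185,0,0,0,0,0.55],[0,0.185,0,0,0,0,0.55],[0,0.185,0,0,0,0,0.55],[0,0.185,0,0,0,0,0.55],[0,0.185,-0.25,0,0,0,0.55],[0,0.185,-0.5,0,0,0,0.55],[0,0.185,-0.8,0,0,0,0.55],[0,0.185,-1,0,0,0,0.55],[0,0.185,-1,0,0,0,0.55]]'
python3 -m inch '[[-0.25,0,-0.1,0,0,0,1],[-0.5,0,-0.1,0,0,0,1],[-0.8,0,-0.1,0,0,0,1],[-0.8,0,-0.1,0,0,0,1],[-0.8,0,-0.1,0,0,0,1],[-0.8,0,-0.1,0,0,0,1]]'
python3 - <<'E'
from m import *
W=cloud(grab('wrist')).reshape(-1,3)
for n,a,b,x,h in(('handle',.18,.2,.502,.06),('foot',.0305,.04,.502,.06),('base',.018,.0285,.502,.06),('knob',.055,.068,.40,.06)):
    P=W[(W[:,2]>a)&(W[:,2]<b)&(abs(W[:,0]-x)<h)&(abs(W[:,1]-.354)<.1)]
    if len(P)<5: print(n,'few');continue
    c,q,an=cv2.minAreaRect((P[:,:2]*1000).astype(np.float32));print(n,len(P),np.median(P[:,2]).round(4),np.round(c,1),np.round(q,1),round(an,2))
W=cloud(grab('top','t13.png'));P=W[255:290,120:165].reshape(-1,3);P=P[(P[:,2]>.054)&(P[:,2]<.07)];print('knob top',len(P),np.median(P,0));stubs(W)
E
```

```text
clock: 42.6
position: [0.3657, 0.3621, 0.0539]
tool_rot: [3.137, -0.004, 1.529]
force: [16.9, 5.3, -6.3]
grip_width: 0.0132
finger_force: 40.0
clock: 44.48
position: [0.4004, 0.3603, 0.2548]
tool_rot: [3.138, -0.003, 1.53]
force: [-0.5, 0.1, -0.8]
grip_width: 0.047
finger_force: 0.0
clock: 45.22
position: [0.3929, 0.2008, 0.2718]
tool_rot: [-3.141, -0.0, 1.532]
force: [0.0, 0.0, 0.2]
grip_width: 0.0856
finger_force: 0.0
handle 629 0.1895 [498.4 321.3] [ 8.8 16.8] 78.49
foot 2885 0.0344 [499.8 331.3] [73.3 67. ] 87.69
base 6345 0.0244 [499.5 319.4] [103.6 118.6] 87.73
knob 507 0.0621 [401.  352.1] [24.4 13.5] 87.34
knob top 0 [nan nan nan]
px [490. 164.] n 369 top z 0.0717 circ [ 0.7159 -0.5823] 0.0839 median [ 0.7256 -0.5822]
px [271. 142.] n 78 top z 0.0665 circ [0.7768 0.0177] 0.018 median [0.7661 0.0161]
px [431. 191.] n 463 top z 0.0637 circ [ 0.582  -0.4006] 0.127 median [ 0.653  -0.4217]
px [390. 188.] n 288 top z 0.0677 circ [ 0.645 -0.309] 0.0251 median [ 0.6444 -0.3092]
px [371. 225.] n 74 top z 0.0632 circ [ 0.5395 -0.2529] 0.0761 median [ 0.5435 -0.2546]
px [389. 232.] n 207 top z 0.0735 circ [ 0.5242 -0.3042] 0.0251 median [ 0.523  -0.3026]
px [419. 234.] n 313 top z 0.0678 circ [ 0.5223 -0.3848] 0.0251 median [ 0.5218 -0.3845]
px [151. 237.] n 67 top z 0.0699 circ [0.4985 0.3433] 0.0258 median [0.4946 0.3303]
px [486. 311.] n 133 top z 0.0716 circ [ 0.3277 -0.5649] 0.034 median [ 0.3288 -0.5497]
  return _methods._mean(a, axis=axis, dtype=dtype,
  ret = um.true_divide(
```

View pics/t13.png

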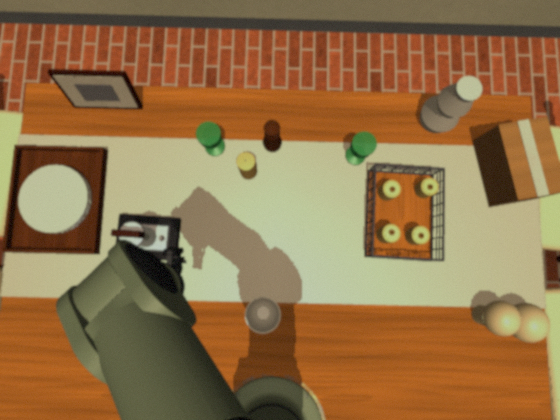

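The top view shows all four stubs in the basket at about (391,189), (429,186), (391,232) and (420,235). The lantern is on its base at (140,235), and the fresh candle, goblets and mill haven't moved. The wrist camera puts the knob back home at x = 0.401, so I'm handing in.

```bash
python3 -c "
from workcell import bot
print(bot.job_done())"
```

```text
the job is handed in; nothing more can be done
None
```

The job is handed in with no verdict returned: all four stubs are in the basket, the lantern is seated and released on its base, the knob was pulled to its stop and returned home (I guided it back before letting go rather than letting it spring back), and the other things stayed where they were.

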